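# Spin the inspection turntable and brake it on the mark

### The job

Check the little bench turntable: with a fingertip, flick its red tab so that the disc spins freely, and let it run untouched for at least three seconds at no less than one turn in ten seconds. Then brake the disc with a fingertip and leave it standing still with the red tab lined up with the brass pointer, and move clear. Only push or press, never pinch the tab; the brass fitting must stay standing on the middle of the disc, and the things around stay where they are.

Things in the scene. Friction and masses are not known exactly. Their poses are not given: they have to be found in the camera images.
- turntable: Bench turntable fixed to the counter: round grey foot of 140 mm diameter, 20 mm high, with a bearing post carrying the disc. Origin on the counter under the disc's axis; x, y level, z up. A dark bracket and a 8 mm upright post at 122 mm from the axis on the +y side carry the brass pointer, which reaches inward over the rim (top of pointer 75 mm above the counter).
- wheel (a joint): Angle of the free-running disc (rad), growing anticlockwise seen from above, without stops; it counts on over whole turns. At 0 (or any whole number of turns) the red tab is exactly at the pointer, along the turntable's +y axis; at angle q the tab lies in the turntable's frame in direction (-sin q, cos q).
- tab_end (a point): Outer end of the upright red finger tab, 92 mm from the axis, 68 mm above the counter. The tab is a radial blade 10 mm thick (12 mm at its rounded top) that stands on the disc from 56 to 92 mm from the axis, up to 89 mm above the counter; its flat sides face round the circle and are pushed by the fingertip.
- pointer_tip (a point): Tip of the fixed brass pointer, 98 mm from the axis, 68 mm above the counter, 6 mm outside the circle of the tab's end.
- disc_centre (a point): Middle of the top face of the aluminium disc (200 mm diameter, 12 mm thick, its top 52 mm above the counter, about 0.0033 kg m2). It turns about the turntable's z axis on an easy bearing that slows it by only about 0.1 rad/s every second: once pushed, it runs on ahead of a finger that stops, and the tab rebounds a little from a still finger; a fingertip pressed on the disc stops it dead.
- fitting: Brass pipe fitting, 22 x 26 x 36 mm, standing loose on the middle of the disc; origin at the centre of its underside, z up.
- spare_fitting: Bystander: a similar brass fitting, 22 x 26 x 30 mm, standing on the counter on the side away from the pointer; origin under its centre. Behind and to the right of it tall cardboard boxes (some 0.25 m high, fronts at about x = 0.6 m) stand on the counter: keep the gripper, which is wide, clear of them, also on the way in from the right.
- loupe: Bystander: black eye loupe standing on the counter near the spare fitting, 34 mm diameter, 29 mm high; origin under its centre.
- tape: Bystander: roll of tan tape lying flat, 85 x 91 x 19 mm; origin under its centre.
- cutters: Bystander: side cutters with dark handles, 41 x 120 x 11 mm; origin under their centre.

How it is judged:
By the outcome, as a careful person would: the job done as asked, in the order asked, and still so for the second after the job is handed in, with the robot touching nothing.
It also fails if it takes over 64 s, if anything falls off the work surface, if the arm or the gripper's body presses on something with over 40 N, if the wrist force passes 120 N, or if a joint passes its speed limit or range.

### The arm

A 6-joint arm with a two-finger parallel gripper is mounted at the origin on a cart in front of the work surface, level with it; the furniture and walls round the work are solid. World frame = base frame: x ahead of the robot, y to its left, z up, the work surface at z = 0. Lengths are in mm, angles in degrees, forces in N, time in s.
With the tool pointing down it reaches from about 300 to 850 mm from the base axis. Payload 4.2 kg.
Tool frame: the origin (TCP) lies midway between the tips of the shut fingers; the grasp point (between the pads) lies env.hold_point_z behind it (env.hold_point_z is the distance from the TCP to the grasp point, in mm); z points along the fingers, y is the line along which they close (so a half turn about z gives the same grasp; the last joint's range is limited). The gripper opens to 91 mm and grips with 3 to 60 N. Pads are 32 mm wide; open, the fingers measure 118 mm over their backs; the gripper's body (76 mm by 178 mm) begins 60 mm behind the grasp point.
Start: joints at [-1.146, 18.312, 89.639, -0, 72.044, -1.146], TCP at [575.016, 0, 213.976] pointing down, gripper open.
Joint ranges: [-177.97, 177.97], [-48.28, 115.42], [12.27, 149.76], [-77.06, 257.06], [2.81, 150.46], [-146.56, 146.56]. Speed limits (degrees/s): [147.25, 147.25, 180, 180, 180, 180].

### API

Orientations are given as [roll, pitch, yaw] about the fixed x, y, z axes, in that order (R = Rz(yaw) Ry(pitch) Rx(roll)).
In Python, from workcell import env, viewer, spotter gives the robot as it stands.
- The arm moves only by the tool apply_moves, never from a script. Its arguments are lists of equal length, an entry for each row: "delta_pos": the shift along the world's x, y, z normalised to -1 to 1, where 1 is 120 mm, a list of three; "rot": the turn, a rotation vector about the world's x, y, z normalised to -1 to 1, where 1 is 1.5 rad, a list of three; "hand": the opening, from 0 (shut) to 1 (fully open). A call has 1 to 10 rows; each row is the pose to reach, as a shift and turn from the pose commanded when the call began; what a row does not reach only later rows make up. A row lasts 1/12 s, in which the tool goes at most 41.7 mm and 7.16 degrees, less where a joint would pass 70% of its speed; a pose out of reach is approached as far as the arm can. A call with a number of a shift or a turn outside -1 to 1 is refused whole. A call with a gripper value outside its range is refused whole. The fingers move at their own pace and stop on an object; "newtons" is the grip in N (left out, the last holds). Time passes only in rows, so rows that repeat a pose let the fingers close. It gives the time, the measured TCP pose, the force, the opening and the grip force at its end, in the units of the state.
- env.state(): the state, without advancing time (a new reading comes with each control period).
- viewer.grab_frame(name): name is "scene" or "side" or "wrist"; returns a dict with "pixels" (480x640x3 uint8, red, green, blue), "camera_matrix" (3x3 intrinsics, pixels), "R" (3x3) and "t" (3): a world point X has camera coordinates R X + t; the wrist camera has in their place "mount" (4x4, takes a point from camera to tool coordinates, whose origin is the TCP and whose axes are the flange's). Camera axes: x right, y down, z forward; pixel columns grow to the right and rows downward; lengths in mm; the calibration is good to about 2 mm. A picture is of the moment at which its call begins: read the wrist's pose just before it. There is no depth.
- env.job_done(): hands the job in; it is judged then, once.
Trained networks look in a picture, given as the dict that the camera call returned (one of the last four; its "shot" number tells which), for a name from the list of things; names that differ only in an ending like _2 or _b are one class to them, and where a whole thing is asked for, a point or a joint stands for the part that bears it (a point fixed in the world has none). Each returns a list of dicts, best first, with "score" (0 to 1); they miss things now and then, are a little off and sometimes report something else, mostly with a low value. They report only what shows in the picture. A call takes as long as a camera call.
- spotter.trace(picture, query): "mask" (480x640 bool, what is visible of it) and "box" ([centre column, centre row, width, height] in pixels, round what is visible of it).
- spotter.landmark_of(picture, query): "position" ([column, row] in pixels: a listed point, or the origin of a listed thing).
The state is a dict: "time_s": time; "qpos": joint angles; "qvel": joint speeds; "effort": joint torques, N m; "ee_pos": TCP position; "ee_rot": TCP orientation; "force": force on the tool from outside, world axes, zero at the start; "torque": the same for the moment, N m; "gripper_width": finger opening in mm; "gripper_force": force on a finger pad.
Only numpy, scipy, OpenCV 4.12 (cv2) and the standard library are available. Lean on these libraries where they do the work, as an engineer would, in place of code of your own. Each camera call takes 0.05 s, during which the arm holds its last target. There are 200 camera calls.

## Working session

There is one attempt and no reset: what is moved stays moved. The work goes in short steps, Python scripts to look and compute and a tool call to move; the robot and the scene stay as the last step left them, time stands still between calls to the robot, and variables do not carry over. Pictures are saved under pics/ and viewed, at most 10 in all, crops included, and the job is handed in when it is done.

Besides the shell and the picture viewer there is one more tool, called after ">>>" in YAML: its name, and indented under it one key for each argument. apply_moves: Moves the arm, as the interface text tells. Its arguments: {"type":"object","properties":{"delta_pos":{"type":"array"},"rot":{"type":"array"},"hand":{"type":"array"},"newtons":{"type":"number"}},"required":["delta_pos","rot","hand"]}

```bash
mkdir -p pics
cat > h.py <<'E'
import numpy as np,cv2
from workcell import env,viewer,spotter
from scipy.optimize import least_squares
def grab(n):
    return viewer.grab_frame(n)
def save(p,f): cv2.imwrite('pics/'+f,cv2.cvtColor(p['pixels'],cv2.COLOR_RGB2BGR))
def onplane(p,uv,z):
    K=np.array(p['camera_matrix']);R=np.array(p['R']);t=np.array(p['t'])
    d=R.T@np.linalg.solve(K,[uv[0],uv[1],1]);c=-R.T@t
    return c+d*(z-c[2])/d[2]
def proj(p,X):
    q=np.array(p['R'])@np.array(X)+np.array(p['t']);q=np.array(p['camera_matrix'])@q;return q[:2]/q[2]
Z=dict(tab_end=68,pointer_tip=68,disc_centre=52,fitting=52,turntable=0,spare_fitting=0,loupe=0,tape=0,cutters=0)
E
python3 - <<'E'
from h import *
print(env.state(), env.hold_point_z)
for n in('scene','side'):
    p=grab(n);save(p,n+'0.png')
    for k,z in Z.items():
        for r in spotter.landmark_of(p,k)[:2]:
            print(n,k,round(r['score'],2),np.round(r['position'],1),onplane(p,r['position'],z).round(1))
print(env.state()['time_s'])
E
```

```text
{'time_s': 0.0, 'qpos': array([-1.14650265e+00,  1.83519007e+01,  8.97069400e+01, -1.64456432e-03,
        7.20436066e+01, -1.14610092e+00]), 'qvel': array([-0.08018809, -0.00194466, -0.05945026,  0.12144741,  0.01918144,
       -0.05231399]), 'effort': array([-5.01459035e-04, -4.12465632e+01, -2.31973493e+01,  7.28826877e-02,
        4.58198413e-02, -1.41870069e-04]), 'ee_pos': array([ 5.74490561e+02, -4.09645342e-03,  2.13114063e+02]), 'ee_rot': array([-1.79897542e+02, -4.85902057e-04,  9.00001062e+01]), 'force': array([ 0.4033047 , -0.98804996,  0.50237528]), 'torque': array([-0.01577734,  0.06104957,  0.00735316]), 'gripper_force': 0.0, 'gripper_width': 90.91015793094847} 18.8
scene tab_end 0.57 [284.2 279.3] [401.7 228.9  68. ]
scene pointer_tip 0.63 [192.7 295.3] [493.5 388.8  68. ]
scene disc_centre 0.89 [240.4 288.4] [464.3 295.6  52. ]
scene fitting 0.57 [244.9 287.8] [459.1 288.   52. ]
scene turntable 0.6 [243.6 305.1] [475.4 283.8   0. ]
scene spare_fitting 0.45 [293.1 277. ] [479.5 128.5   0. ]
scene loupe 0.59 [295.6 278.1] [471.2 128.3   0. ]
scene loupe 0.45 [309.2 285.9] [422.1 133.3   0. ]
scene tape 0.54 [402.8 237.4] [ 400.3 -234.7    0. ]
scene cutters 0.61 [429.8 224.8] [ 386.7 -365.     0. ]
side tab_end 0.97 [259.2 224.8] [418.2 239.4  68. ]
side pointer_tip 0.55 [258.3 204. ] [487.1 380.2  68. ]
side disc_centre 0.92 [266.  221.5] [460.5 280.2  52. ]
side disc_centre 0.63 [267.6 223.7] [457.1 263.7  52. ]
side fitting 0.5 [264.  219.6] [462.  295.8  52. ]
side turntable 0.64 [264.1 235.2] [459.6 297.1   0. ]
side spare_fitting 0.63 [296.7 255.8] [474.1 129.8   0. ]
side loupe 0.44 [280.7 260.8] [423.2 130.3   0. ]
side tape 0.95 [365.7 337.7] [ 409.1 -254.     0. ]
side tape 0.45 [264.8 232.1] [471.5 315.2  -0. ]
side cutters 0.87 [412.5 380. ] [ 404.  -396.8    0. ]
side cutters 0.37 [259.7 226.2] [478.2 362.6   0. ]
1.0
```

Run:
```python
import cv2
a=cv2.imread('pics/scene0.png')[200:360,130:450]
b=cv2.imread('pics/side0.png')[150:310,180:400]
a=cv2.resize(a,None,fx=2.5,fy=2.5,interpolation=2);b=cv2.resize(b,None,fx=2.5,fy=2.5,interpolation=2)
cv2.imwrite('pics/c1.png',a[:,:800]);cv2.imwrite('pics/c2.png',b)
```

```text
(no output)
```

View pics/c1.png

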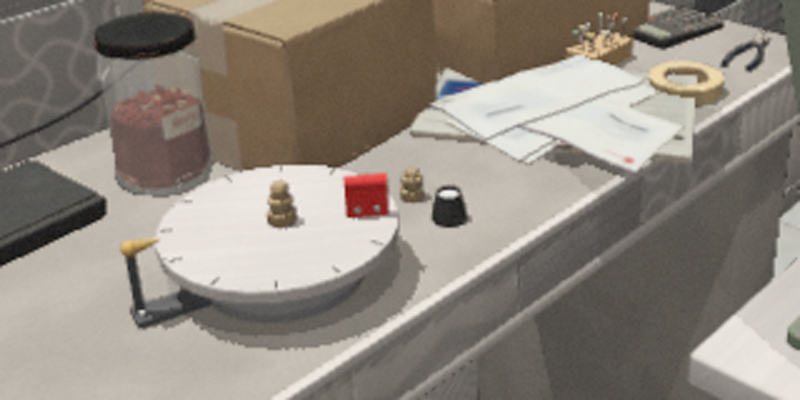

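View pics/c2.png

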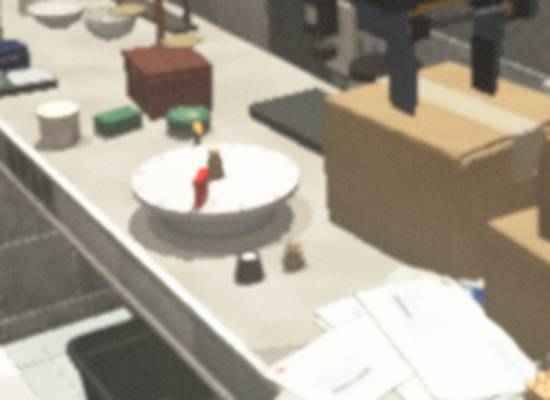

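The scene view shows the disc, with the fitting in its middle at about (243,288). The pointer tip is at (193,297) and the tab at (277,278), on the robot's side, with the loupe and spare fitting to its right. I'll look from above with the wrist camera next.

>>> apply_moves:
  delta_pos:
    - [-0.3,0,0.3]
    - [-0.6,0.2,0.6]
    - [-0.9,0.45,0.8]
    - [-1,0.7,0.8]
    - [-1,1,0.8]
    - [-1,1,0.8]
    - [-1,1,0.8]
  rot:
    - [0,0,0]
    - [0,0,0]
    - [0,0,0]
    - [0,0,0]
    - [0,0,0]
    - [0,0,0]
    - [0,0,0]
  hand: [0,0,0,0,0,0,0]

```text
time_s: 1.58
ee_pos: [454.5, 122.2, 310.8]
ee_rot: [179.9, -0.1, 90.2]
force: [0.8, 0.1, -0.5]
gripper_width: 47.3
gripper_force: 0.0
```

```bash
cat >> h.py <<'E'
from scipy.spatial.transform import Rotation as Ro
def wrist():
    s=env.state();p=grab('wrist');M=np.array(p['mount'])
    T=np.eye(4);T[:3,:3]=Ro.from_euler('xyz',s['ee_rot'],degrees=True).as_matrix();T[:3,3]=s['ee_pos']
    C=np.linalg.inv(T@M);p['R']=C[:3,:3];p['t']=C[:3,3];return p
def marks(p,ks=Z):
    for k in ks:
        for r in spotter.landmark_of(p,k)[:2]:
            print(k,round(r['score'],2),np.round(r['position'],1),onplane(p,r['position'],Z[k]).round(1))
E
python3 - <<'E'
from h import *
p=wrist();print(env.state()['ee_pos'],env.state()['ee_rot'],p['mount']);save(p,'w1.png');marks(p)
E
```

```text
[454.87338787 120.66061857 310.15486574] [1.79950449e+02 3.13614485e-02 9.01633393e+01] [[ 4.57093245e-04 -9.60350709e-01 -2.78794382e-01  7.93319656e+01]
 [ 9.99999798e-01  5.62239302e-04 -2.97185903e-04  8.24829157e-01]
 [ 4.42151852e-04 -2.78794190e-01  9.60350771e-01 -1.70281605e+02]
 [ 0.00000000e+00  0.00000000e+00  0.00000000e+00  1.00000000e+00]]
tab_end 0.82 [271.2 114.3] [405.4 222.7  68. ]
disc_centre 0.83 [328.4  49.8] [468.8 291.3  52. ]
fitting 0.71 [324.5  50.7] [464.5 290.4  52. ]
turntable 0.62 [321.8  55.8] [462.4 295.4   0. ]
spare_fitting 0.65 [329.3 188.9] [474.3 129.3   0. ]
loupe 0.67 [292.5 186. ] [423.7 133.1   0. ]
```

View pics/w1.png

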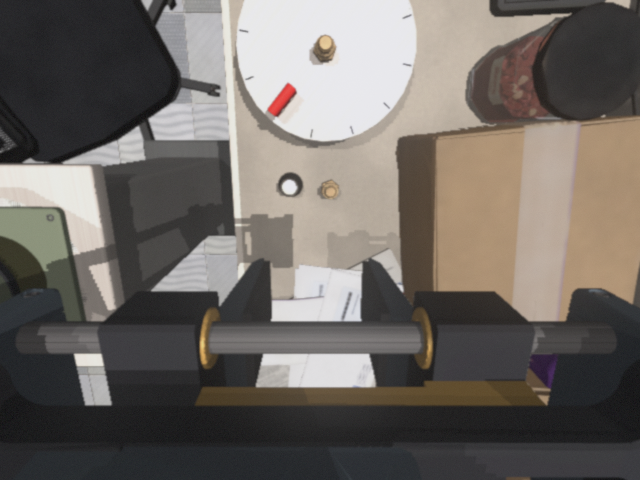

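The wrist view shows the disc at the top (fitting at (324,48)), the red tab at (282,100), the loupe at (290,185) and the spare fitting at (330,189). The pointer is out of frame, so I'll move further along +y.

>>> apply_moves:
  delta_pos:
    - [0,0.35,0]
    - [0,0.7,0]
    - [0,0.7,0]
    - [0,0.7,0]
  rot:
    - [0,0,0]
    - [0,0,0]
    - [0,0,0]
    - [0,0,0]
  hand: [0,0,0,0]

```text
time_s: 2.42
ee_pos: [454.9, 205.2, 309.5]
ee_rot: [-180.0, 0.0, 90.2]
force: [-0.9, 0.2, -0.3]
gripper_width: 0.7
gripper_force: 0.0
```

Run:
```python
from h import *
p=wrist();print(env.state()['ee_pos'],env.state()['ee_rot']);save(p,'w2.png');marks(p)
r=spotter.trace(p,'wheel')
if r:
    m=r[0]['mask'].astype(np.uint8);print(r[0]['score'],r[0]['box'])
    c=max(cv2.findContours(m,cv2.RETR_EXTERNAL,cv2.CHAIN_APPROX_NONE)[0],key=len)[:,0]
    P=np.array([onplane(p,u,52)[:2] for u in c])
    f=least_squares(lambda q:np.hypot(*(P-q[:2]).T)-q[2],[463,288,100],loss='soft_l1',f_scale=1);print('circle',f.x)
# red mask top face
h=cv2.cvtColor(p['pixels'],cv2.COLOR_RGB2HSV);m=(((h[...,0]<6)|(h[...,0]>174))&(h[...,1]>170)&(h[...,2]>90)).astype(np.uint8)
n,l,s,ce=cv2.connectedComponentsWithStats(m)
for i in range(1,n):
    if s[i,4]>80:
        ys,xs=np.where(l==i);print('red',s[i],cv2.minAreaRect(np.c_[xs,ys].astype(np.float32)))
```

```text
[454.94913737 204.04726577 309.6304007 ] [-1.79969247e+02  6.05325089e-02  9.00835587e+01]
tab_end 0.57 [275.8 188.7] [408.3 222.3  68. ]
tab_end 0.26 [349.9  30.5] [490.5 388.5  68. ]
pointer_tip 0.97 [355.5  30.5] [496.4 388.5  68. ]
disc_centre 0.97 [323.5 130.9] [464.2 287.9  52. ]
fitting 0.75 [327.1 127.8] [468.4 291.4  52. ]
turntable 0.96 [323.5 126.6] [465.2 293.7   0. ]
spare_fitting 0.84 [330.  246.8] [476.2 128.4   0. ]
loupe 0.69 [292.9 243.3] [422.8 133.4   0. ]
tape 0.68 [272.5 189.2] [395.9 211.3   0. ]
```

View pics/w2.png

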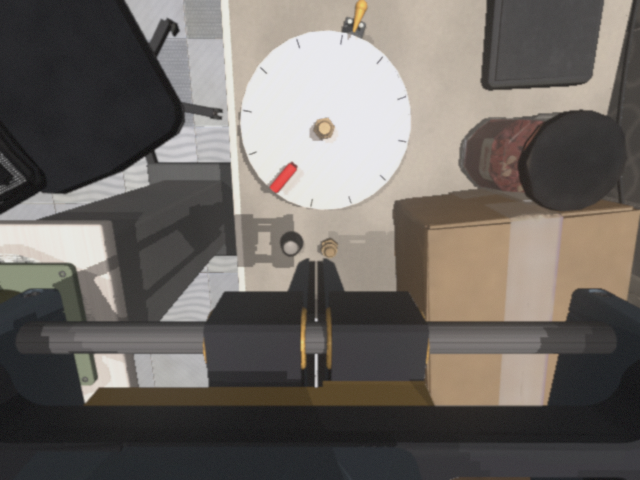

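The disc now spans columns 241 to 411 and rows 30 to 209. The pointer tip is at (356,30), the tab runs from about (275,190) to (295,165), and the fitting is at (324,128).

```bash
cat >> h.py <<'E'
def disc(p):
    h=cv2.cvtColor(p['pixels'],cv2.COLOR_RGB2HSV)
    m=((h[...,2]>190)&(h[...,1]<25)).astype(np.uint8)
    m=cv2.morphologyEx(m,cv2.MORPH_OPEN,np.ones((3,3),np.uint8))
    c=max(cv2.findContours(m,cv2.RETR_EXTERNAL,cv2.CHAIN_APPROX_NONE)[0],key=cv2.contourArea)[:,0]
    P=np.array([onplane(p,u,52)[:2] for u in c])
    f=least_squares(lambda q:np.hypot(*(P-q[:2]).T)-q[2],[463,288,100],loss='soft_l1',f_scale=1)
    return f.x,np.abs(f.fun).mean()
def tabang(p,c):
    h=cv2.cvtColor(p['pixels'],cv2.COLOR_RGB2HSV)
    m=(((h[...,0]<8)|(h[...,0]>172))&(h[...,1]>150)&(h[...,2]>70)).astype(np.uint8)
    ys,xs=np.where(m); P=np.array([onplane(p,u,82)[:2] for u in np.c_[xs,ys]])-c
    P=P[(np.hypot(*P.T)<105)&(np.hypot(*P.T)>45)]
    return (np.degrees(np.arctan2(*P.mean(0)[::-1])),len(P),np.hypot(*P.T).min(),np.hypot(*P.T).max()) if len(P)>15 else None
E
python3 - <<'E'
from h import *
p=grab('wrist')
p=wrist();f,e=disc(p);print(f,e)
print(tabang(p,f[:2]))
u=spotter.landmark_of(p,'pointer_tip')[0]['position'];X=onplane(p,u,68)[:2]-f[:2];print('ptr',np.degrees(np.arctan2(X[1],X[0])),np.hypot(*X))
m=spotter.trace(p,'turntable');print([(r['score'],r['box']) for r in m])
# pointer by gold colour outside disc
h=cv2.cvtColor(p['pixels'],cv2.COLOR_RGB2HSV)
g=(h[...,0]>10)&(h[...,0]<30)&(h[...,1]>150)&(h[...,2]>100);g[60:]=0
ys,xs=np.where(g);print(len(xs));q=np.c_[xs,ys]
if len(xs):
    P=np.array([onplane(p,a,70)[:2] for a in q])-f[:2];print(P.min(0),P.max(0),np.hypot(*P.T).min(),np.hypot(*P.T).max())
    print('dir',np.degrees(np.arctan2(*P.mean(0)[::-1])),np.degrees(np.arctan2(*P[np.hypot(*P.T).argsort()[:8]].mean(0)[::-1])))
E
```

```text
[466.84350504 294.22527784  98.44085732] 3.6705639216325694
(np.float64(-130.39942653625866), 271, np.float64(57.34627392602484), np.float64(93.17385869810282))
ptr 76.96007022445788 95.33351362412864
[(0.73, [323.9, 105.0, 175.9, 209.3])]
0
```

>>> apply_moves:
  delta_pos:
    - [-0.3,0.2,0]
    - [-0.59,0.4,-0.2]
    - [-0.59,0.55,-0.5]
    - [-0.59,0.55,-0.8]
    - [-0.59,0.55,-1]
    - [-0.59,0.55,-1]
  rot:
    - [0,0,0]
    - [0,0,0]
    - [0,0,0]
    - [0,0,0]
    - [0,0,0]
    - [0,0,0]
  hand: [0,0,0,0,0,0]

```text
time_s: 3.67
ee_pos: [380.7, 268.3, 185.2]
ee_rot: [-179.5, 0.4, 90.1]
force: [-0.5, -0.4, -0.0]
gripper_width: 0.8
gripper_force: 0.0
```

Run:
```python
from h import *
print(env.state()['ee_pos'])
p=wrist();save(p,'w3.png');f,e=disc(p);print(f,e);print(tabang(p,[466,293]))
for k in('disc_centre','fitting','pointer_tip','tab_end'):marks(p,[k])
```

```text
[380.73345348 268.34145274 185.2329768 ]
[469.00542687 299.04443249  94.39014061] 5.686752554552361
(np.float64(-129.2820291942369), 384, np.float64(56.700775595043545), np.float64(91.49775099791087))
disc_centre 0.58 [415.9 198.1] [467.6 293.3  52. ]
fitting 0.78 [412.  198.4] [464.2 293.   52. ]
pointer_tip 0.57 [466.3  77.7] [493.3 387.8  68. ]
tab_end 0.72 [343.7 278.2] [405.3 224.2  68. ]
```

View pics/w3.png

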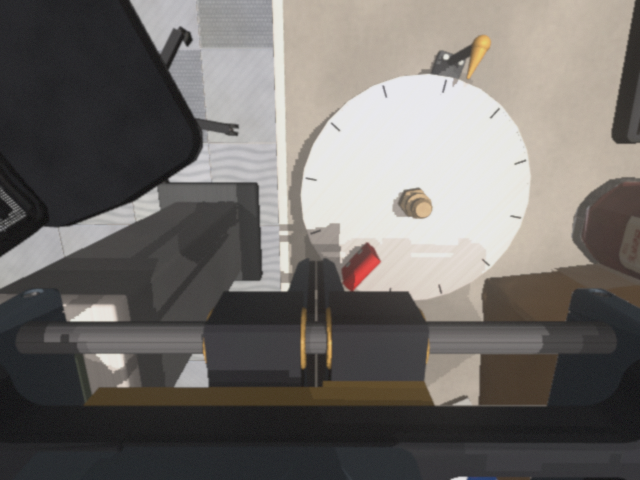

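The pointer tip is at (469,82), the tab at (362,267) and the fitting base at about (411,203). All of this agrees with a centre of (466,292). Next I'll descend behind the tab.

>>> apply_moves:
  delta_pos:
    - [0,0,-0.35]
    - [0,0,-0.7]
    - [0,0,-1]
    - [0,0,-1]
    - [0,0,-1]
  rot:
    - [0,0,0]
    - [0,0,0]
    - [0,0,0]
    - [0,0,0]
    - [0,0,0]
  hand: [0,0,0,0,0]

```text
time_s: 4.33
ee_pos: [384.5, 270.0, 70.4]
ee_rot: [-180.0, 0.0, 90.0]
force: [0.0, 0.2, 0.5]
gripper_width: 0.4
gripper_force: 0.0
```

Run:
```python
from h import *
print(env.state()['ee_pos'],env.state()['force'])
p=wrist();print(tabang(p,[466,292.5]))
```

```text
[384.52902883 269.96946949  70.3897764 ] [0.02993689 0.15705805 0.47295936]Traceback (most recent call last):
  File "<stdin>", line 3, in <module>
  File "h.py", line 34, in tabang
    ys,xs=np.where(m); P=np.array([onplane(p,u,82)[:2] for u in np.c_[xs,ys]])-c
                         ~~~~~~~~~~~~~~~~~~~~~~~~~~~~~~~~~~~~~~~~~~~~~~~~~~~~~^~
ValueError: operands could not be broadcast together with shapes (0,) (2,)
```

>>> apply_moves:
  delta_pos:
    - [0.025,-0.017,-0.04]
    - [0.083,-0.056,-0.04]
    - [0.158,-0.106,-0.04]
    - [0.232,-0.157,-0.04]
    - [0.307,-0.207,-0.04]
    - [0.382,-0.258,-0.04]
    - [0.36,-0.24,0.1]
    - [0.25,-0.1,0.35]
    - [0.1,0.1,0.6]
    - [0,0.2,0.8]
  rot:
    - [0,0,0]
    - [0,0,0]
    - [0,0,0]
    - [0,0,0]
    - [0,0,0]
    - [0,0,0]
    - [0,0,0]
    - [0,0,0]
    - [0,0,0]
    - [0,0,0]
  hand: [0,0,0,0,0,0,0,0,0,0]

```text
time_s: 5.22
ee_pos: [384.7, 295.0, 167.9]
ee_rot: [179.9, -0.1, 89.9]
force: [0.5, 0.9, -0.3]
gripper_width: 0.2
gripper_force: 0.0
```

```bash
sed -i 's/ys,xs=np.where(m); P/ys,xs=np.where(m)\n    if len(xs)<15: return None\n    P/' h.py
cat > ang.py <<'E'
from h import *
import sys
for i in range(int(sys.argv[1])):
    t=env.state()['time_s'];p=wrist();a=tabang(p,[466,292.5]);print(t,np.round(a,1) if a else a)
save(p,sys.argv[2]); print(env.state()['ee_pos'])
marks(p,['fitting','pointer_tip','tab_end'])
E
python3 ang.py 6 w4.png
```

```text
5.2167 [-50.8 318.   58.7  86.3]
5.2667 [-44.4 415.   59.1  93.9]
5.3167 [-38.2 497.   58.9  96.2]
5.3667 [-31.5 518.   59.3  95.8]
5.4167 [-24.9 545.   59.1  95.3]
5.4667 [-18.5 563.   59.5  95.3]
[384.21161968 292.83504811 164.80088504]
fitting 0.95 [417.8 233.3] [471.  292.1  52. ]
pointer_tip 0.83 [466.4 112.8] [493.9 387.1  68. ]
tab_end 0.73 [520.2 270.4] [552.6 265.1  68. ]
```

>>> apply_moves:
  delta_pos:
    - [0.12,0,-0.2]
    - [0.12,0,-0.5]
    - [0.12,0,-0.5]
    - [0.12,0,-0.5]
    - [0.12,0,-0.5]
    - [0.12,0,-0.5]
    - [0.12,0,-0.5]
    - [0.12,0,-0.5]
    - [0.12,0,-0.5]
    - [0.12,0,-0.5]
  rot:
    - [0,0,0]
    - [0,0,0]
    - [0,0,0]
    - [0,0,0]
    - [0,0,0]
    - [0,0,0]
    - [0,0,0]
    - [0,0,0]
    - [0,0,0]
    - [0,0,0]
  hand: [0,0,0,0,0,0,0,0,0,0]

```text
time_s: 6.5
ee_pos: [398.7, 294.2, 106.6]
ee_rot: [179.9, -0.0, 90.0]
force: [0.0, -0.3, 0.4]
gripper_width: 0.4
gripper_force: 0.0
```

>>> apply_moves:
  delta_pos:
    - [0,0,0]
    - [0,0,0]
    - [0,0,0]
    - [0,0,0]
    - [0,0,0]
    - [0,0,0]
    - [0,0,0]
    - [0,0,0]
    - [0,0,0]
    - [0,0,0]
  rot:
    - [0,0,0]
    - [0,0,0]
    - [0,0,0]
    - [0,0,0]
    - [0,0,0]
    - [0,0,0]
    - [0,0,0]
    - [0,0,0]
    - [0,0,0]
    - [0,0,0]
  hand: [0,0,0,0,0,0,0,0,0,0]

```text
time_s: 7.33
ee_pos: [398.6, 294.0, 105.9]
ee_rot: [180.0, 0.0, 90.0]
force: [0.1, -0.5, 0.0]
gripper_width: 0.6
gripper_force: 0.0
```

>>> apply_moves:
  delta_pos:
    - [0,0,0]
    - [0,0,0]
    - [0,0,0]
    - [0,0,0]
    - [0,0,0]
    - [0,0,0]
    - [0,0,0]
    - [0,0,0]
    - [0,0,0]
    - [0,0,0]
  rot:
    - [0,0,0]
    - [0,0,0]
    - [0,0,0]
    - [0,0,0]
    - [0,0,0]
    - [0,0,0]
    - [0,0,0]
    - [0,0,0]
    - [0,0,0]
    - [0,0,0]
  hand: [0,0,0,0,0,0,0,0,0,0]

```text
time_s: 8.17
ee_pos: [398.6, 294.0, 106.0]
ee_rot: [180.0, -0.0, 90.0]
force: [0.5, 0.1, 0.1]
gripper_width: 0.8
gripper_force: 0.0
```

>>> apply_moves:
  delta_pos:
    - [0,0,0]
    - [0,0,0]
    - [0,0,0]
    - [0,0,0]
    - [0,0,0]
    - [0,0,0]
    - [0,0,0]
    - [0,0,0]
    - [0,0,0]
    - [0,0,0]
  rot:
    - [0,0,0]
    - [0,0,0]
    - [0,0,0]
    - [0,0,0]
    - [0,0,0]
    - [0,0,0]
    - [0,0,0]
    - [0,0,0]
    - [0,0,0]
    - [0,0,0]
  hand: [0,0,0,0,0,0,0,0,0,0]

```text
time_s: 9.0
ee_pos: [398.6, 294.0, 106.0]
ee_rot: [180.0, -0.0, 90.0]
force: [-0.3, -0.7, -0.4]
gripper_width: 0.4
gripper_force: 0.0
```

>>> apply_moves:
  delta_pos:
    - [0,0,0]
    - [0,0,0]
    - [0,0,0]
    - [0,0,0]
    - [0,0,0]
    - [0,0,0]
    - [0,0,0]
    - [0,0,0]
    - [0,0,0]
    - [0,0,0]
  rot:
    - [0,0,0]
    - [0,0,0]
    - [0,0,0]
    - [0,0,0]
    - [0,0,0]
    - [0,0,0]
    - [0,0,0]
    - [0,0,0]
    - [0,0,0]
    - [0,0,0]
  hand: [0,0,0,0,0,0,0,0,0,0]

```text
time_s: 9.83
ee_pos: [398.6, 294.0, 106.0]
ee_rot: [180.0, 0.0, 90.0]
force: [-0.2, -1.1, -1.7]
gripper_width: 0.4
gripper_force: 0.0
```

>>> apply_moves:
  delta_pos:
    - [0,0,0]
    - [0,0,0]
    - [0,0,0]
    - [0,0,0]
    - [0,0,0]
    - [0,0,0]
    - [0,0,0]
    - [0,0,0]
    - [0,0,0]
    - [0,0,0]
  rot:
    - [0,0,0]
    - [0,0,0]
    - [0,0,0]
    - [0,0,0]
    - [0,0,0]
    - [0,0,0]
    - [0,0,0]
    - [0,0,0]
    - [0,0,0]
    - [0,0,0]
  hand: [0,0,0,0,0,0,0,0,0,0]

```text
time_s: 10.67
ee_pos: [398.6, 294.0, 106.0]
ee_rot: [180.0, -0.0, 90.0]
force: [-0.6, -0.1, 0.8]
gripper_width: 0.5
gripper_force: 0.0
```

```bash
python3 ang.py 6 w5.png
```

```text
10.6667 None
10.7167 None
10.7667 [-137.1   17.    88.3   93.4]
10.8167 None
10.8667 None
10.9167 None
[398.5915303  293.97846073 105.96516629]
fitting 0.81 [413.1 260.5] [465.7 290.6  52. ]
fitting 0.45 [416.3 258.7] [467.7 291.9  52. ]
pointer_tip 0.56 [483.9 104.9] [493.3 389.   68. ]
```

```bash
cat > pred.py <<'E'
from h import *
D=[]
for i in range(24):
    t=env.state()['time_s'];p=wrist();a=tabang(p,[466,292.5])
    if a and a[1]>250: D.append((t,a[0]))
    if len(D)>=5: break
D=np.array(D);a=np.degrees(np.unwrap(np.radians(D[:,1])));t0=D[0,0]
k=np.polyfit(D[:,0]-t0,a,1);print(D.round(2),k)
t=env.state()['time_s']; print('now',t,'angle',np.polyval(k,t-t0))
u=spotter.landmark_of(p,'pointer_tip')
save(p,'w6.png')
w=k[0]; now=np.polyval(k,t-t0); need=(77-now)%360
print('time to pointer',[round((w-np.sqrt(w*w-2*5.73*n))/5.73,3) for n in(need,need+360)], 'after t',t,env.state()['time_s'])
E
python3 pred.py
```

```text
[[ 11.32 -82.27]
 [ 11.37 -79.12]
 [ 11.42 -74.38]
 [ 11.47 -69.68]
 [ 11.52 -65.05]] [ 87.75543131 -82.87423871]
now 11.5667 angle -60.935380880199844
time to pointer [np.float64(1.662), np.float64(7.521)] after t 11.5667 11.6167
```

>>> apply_moves:
  delta_pos:
    - [0,0,0]
    - [0,0,0]
    - [0,0,0]
    - [0,0,0]
    - [0,0,0]
    - [0,0,0]
    - [0,0,-0.1]
    - [0,0,-0.3]
    - [0,0,-0.4]
    - [0,0,-0.4]
  rot:
    - [0,0,0]
    - [0,0,0]
    - [0,0,0]
    - [0,0,0]
    - [0,0,0]
    - [0,0,0]
    - [0,0,0]
    - [0,0,0]
    - [0,0,0]
    - [0,0,0]
  hand: [0,0,0,0,0,0,0,0,0,0]

```text
time_s: 12.45
ee_pos: [396.9, 292.8, 55.7]
ee_rot: [-179.7, 0.2, 90.0]
force: [0.1, 0.8, -0.5]
gripper_width: 0.4
gripper_force: 0.0
```

>>> apply_moves:
  delta_pos:
    - [0,0,0]
    - [0,0,0]
    - [0,0,0]
    - [0,0,0]
    - [0,0,0]
    - [0,0,0]
    - [0,0,-0.033]
    - [0,0,-0.067]
    - [0,0,-0.075]
    - [0,0,-0.075]
  rot:
    - [0,0,0]
    - [0,0,0]
    - [0,0,0]
    - [0,0,0]
    - [0,0,0]
    - [0,0,0]
    - [0,0,0]
    - [0,0,0]
    - [0,0,0]
    - [0,0,0]
  hand: [0,0,0,0,0,0,0,0,0,0]

```text
time_s: 13.28
ee_pos: [399.1, 295.0, 52.2]
ee_rot: [179.9, -0.1, 89.9]
force: [-5.1, -1.5, 27.0]
gripper_width: 0.8
gripper_force: 13.4
```

```bash
python3 ang.py 3 w7.png; python3 -c "
from h import *
print(env.state()['force'],env.state()['ee_pos'])"
```

```text
13.2833 [  69.2 2712.    57.5   94. ]
13.3333 [  69.2 2715.    57.5   94. ]
13.3833 [  69.2 2720.    57.5   94. ]
[399.1010505  294.95981149  52.16389529]
fitting 0.63 [443.6 286.3] [467.6 296.8  52. ]
pointer_tip 0.61 [540.8 101. ] [493.1 387.3  68. ]
tab_end 0.82 [546.  119.7] [496.6 380.   68. ]
[-6.2651291  -1.90517068 26.79362456] [399.1018989  294.95444665  52.15812034]
```

View pics/w7.png

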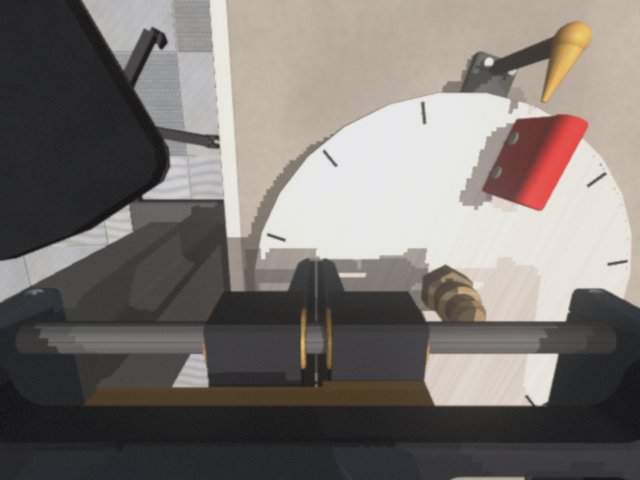

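The disc has stopped. The tab spans about (485–587, 113–210) and the pointer tip is at (544,102), so the tab is a few degrees short. I'll fit a tab model to get the exact misalignment.

```bash
cat > fit.py <<'E'
from h import *
from scipy.optimize import minimize
import sys
p=wrist();save(p,sys.argv[1])
h=cv2.cvtColor(p['pixels'],cv2.COLOR_RGB2HSV)
m=(((h[...,0]<8)|(h[...,0]>172))&(h[...,1]>150)&(h[...,2]>70)).astype(np.uint8)
m=cv2.morphologyEx(m,cv2.MORPH_CLOSE,np.ones((9,9),np.uint8))
n,l,s,_=cv2.connectedComponentsWithStats(m);m=(l==1+s[1:,4].argmax()).astype(np.uint8)
B=[(r,w,z) for r in(56,92) for w,z in((5,52),(-5,52),(6,81),(-6,81),(6,85),(-6,85),(3,89),(-3,89))]
def sil(q):
    a=np.radians(q[2]);e=np.array([np.cos(a),np.sin(a)]);g=np.array([-e[1],e[0]])
    P=np.array([proj(p,[*(q[:2]+r*e+w*g),z]) for r,w,z in B])
    I=np.zeros((480*4,640*4),np.uint8);cv2.fillConvexPoly(I,cv2.convexHull((P*4).round().astype(np.int32)),255)
    return cv2.resize(I,(640,480),interpolation=cv2.INTER_AREA)/255.
f=lambda q:np.abs(sil(q)-m).sum()+2*np.hypot(q[0]-466,q[1]-292.5)
g=(h[...,0]>12)&(h[...,0]<28)&(h[...,1]>130)&(h[...,2]>120);g[115:]=0
ys,xs=np.where(g);k=ys>=ys.max()-1;tip=np.array([xs[k].mean(),ys.max()+.5]);T=onplane(p,tip,68)[:2];print('tip',tip,T)
best=min((minimize(f,[466,292.5,a],method='Nelder-Mead',options=dict(initial_simplex=[[466,292.5,a],[468,292.5,a],[466,294.5,a],[466,292.5,a+4]])) for a in(65,69,72,75)),key=lambda r:r.fun)
q=best.x;d=T-q[:2];print('fit',q,best.fun,m.sum(),'pointer ang',np.degrees(np.arctan2(d[1],d[0])),np.hypot(*d))
a=np.radians(q[2]);E=q[:2]+92*np.array([np.cos(a),np.sin(a)])
print('tab end',E,'lateral tip vs tab mm',np.dot(d,[-np.sin(a),np.cos(a)]))
E
python3 fit.py w8.png
```

```text
tip [544.28571429 100.5       ] [494.53461017 387.51882862]
fit [466.55152224 292.19643693  71.08115097] 3768.215953392246 2720 pointer ang 73.6397345933403 99.34491213567703
tab end [496.38055726 379.22648157] lateral tip vs tab mm 4.434843139521604
```

```bash
sed -i "s/^m=(((h.*/q_=p['pixels'].astype(int);m=((q_[...,0]>1.7*q_[...,1]+15)\&(q_[...,0]>1.7*q_[...,2]+15)).astype(np.uint8);m[:,:430]=0/" fit.py
cat >> fit.py <<'E'
o=p['pixels'].copy();c,_=cv2.findContours((sil(q)>.5).astype(np.uint8),0,2);cv2.drawContours(o,c,-1,(0,255,0),1)
c,_=cv2.findContours(m,0,2);cv2.drawContours(o,c,-1,(0,0,255),1)
cv2.imwrite('pics/o_'+sys.argv[1],cv2.resize(o[70:250,440:640,::-1],None,fx=3,fy=3))
E
python3 fit.py w9.png
```

```text
tip [544.4 101.5] [494.63404283 387.13178111]
fit [466.51612358 292.5798389   70.8480533 ] 3447.593543998721 3067 pointer ang 73.43854011970421 98.64424543843909
tab end [496.698977   379.48780953] lateral tip vs tab mm 4.458436000437523
```

View pics/o_w9.png

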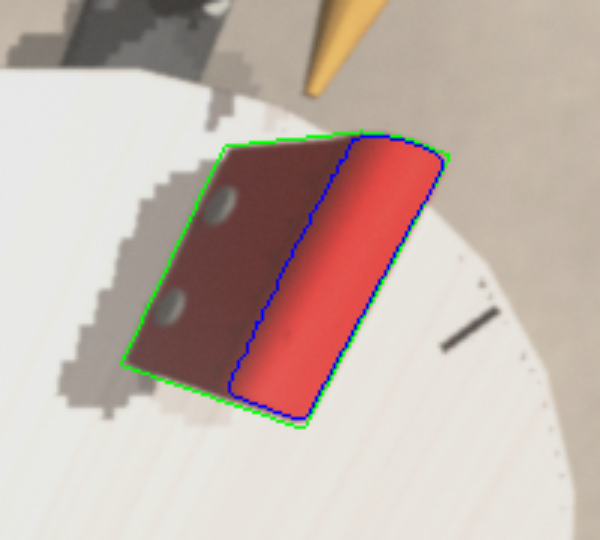

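The green model outlines the tab exactly. The tab is at 70.8° and the pointer at 73.4°, so I'll drag the disc +2.6° with the pressed fingertip (about −3 mm in y).

>>> apply_moves:
  delta_pos:
    - [0,-0.008,0]
    - [0,-0.016,0]
    - [0,-0.025,0]
    - [0,-0.025,0]
    - [0,-0.025,0]
  rot:
    - [0,0,0]
    - [0,0,0]
    - [0,0,0]
    - [0,0,0]
    - [0,0,0]
  hand: [0,0,0,0,0]

```text
time_s: 14.1
ee_pos: [399.6, 292.7, 52.2]
ee_rot: [179.8, -0.2, 90.0]
force: [-6.1, 0.7, 25.0]
gripper_width: 0.8
gripper_force: 12.3
```

```bash
sed -i 's/1.7\*/1.35*/g' fit.py; python3 fit.py w10.png
```

```text
tip [543.5  95.5] [494.49001783 387.27475438]
fit [466.03203956 292.68634787  72.24167565] 1018.476203533161 5452 pointer ang 73.25549936490667 98.7766327245496
tab end [494.09228491 380.30268557] lateral tip vs tab mm 1.7477180349604353
```

>>> apply_moves:
  delta_pos:
    - [0,-0.006,0]
    - [0,-0.012,0]
    - [0,-0.012,0]
    - [0,-0.012,0]
  rot:
    - [0,0,0]
    - [0,0,0]
    - [0,0,0]
    - [0,0,0]
  hand: [0,0,0,0]

```text
time_s: 14.48
ee_pos: [399.9, 291.4, 52.2]
ee_rot: [179.8, -0.2, 90.0]
force: [-5.4, 1.3, 24.3]
gripper_width: 0.3
gripper_force: 12.0
```

```bash
python3 fit.py w11.png
```

```text
tip [543.5  91.5] [494.51297866 387.47668773]
fit [466.04140493 292.66082299  73.26513891] 1010.0027231668805 5440 pointer ang 73.28589135100927 98.99837734248914
tab end [492.53218346 380.76439076] lateral tip vs tab mm 0.03585704711755966
```

Aligned. I'll unload gradually and watch for drift before lifting.

>>> apply_moves:
  delta_pos:
    - [0,0.003,0.005]
    - [0,0.006,0.01]
    - [0,0.006,0.01]
    - [0,0.006,0.01]
  rot:
    - [0,0,0]
    - [0,0,0]
    - [0,0,0]
    - [0,0,0]
  hand: [0,0,0,0]

```text
time_s: 14.87
ee_pos: [399.9, 291.5, 52.2]
ee_rot: [179.8, -0.2, 90.0]
force: [-2.0, 0.4, 15.1]
gripper_width: 0.4
gripper_force: 7.7
```

```bash
python3 fit.py w12.png
```

```text
tip [543.5  92.5] [494.43408562 387.24346393]
fit [465.69875513 292.7067732   72.90058137] 1032.4013511934008 5436 pointer ang 73.09284948087496 98.8074142568785
tab end [492.74957281 380.64000505] lateral tip vs tab mm 0.3315685540758082
```

>>> apply_moves:
  delta_pos:
    - [0,0.002,0.005]
    - [0,0.004,0.01]
    - [0,0.004,0.01]
    - [0,0.004,0.01]
  rot:
    - [0,0,0]
    - [0,0,0]
    - [0,0,0]
    - [0,0,0]
  hand: [0,0,0,0]

```text
time_s: 15.25
ee_pos: [399.8, 291.5, 52.3]
ee_rot: [179.8, -0.1, 90.0]
force: [-0.5, 1.0, 7.7]
gripper_width: 0.5
gripper_force: 3.9
```

```bash
python3 fit.py w13.png
```

```text
tip [544.28571429  92.5       ] [494.64184071 387.29531629]
fit [466.08697638 292.61882184  73.33948648] 1023.1925457224041 5439 pointer ang 73.21644842507025 98.8889219181035
tab end [492.46340858 380.75669012] lateral tip vs tab mm -0.21235580448668756
```

Good. I'll lift off with a small y compensation, then rise straight up and clear.

>>> apply_moves:
  delta_pos:
    - [0,0.005,0.004]
    - [0,0.005,0.02]
    - [0,0.005,0.2]
    - [0,0.005,0.5]
    - [0,0.005,0.8]
    - [0,0.005,0.9]
    - [0,0.005,0.9]
    - [0,0.005,0.9]
  rot:
    - [0,0,0]
    - [0,0,0]
    - [0,0,0]
    - [0,0,0]
    - [0,0,0]
    - [0,0,0]
    - [0,0,0]
    - [0,0,0]
  hand: [0,0,0,0,0,0,0,0]

```text
time_s: 15.97
ee_pos: [398.2, 291.1, 159.1]
ee_rot: [-180.0, 0.0, 90.0]
force: [-0.4, 0.5, -0.6]
gripper_width: 0.6
gripper_force: 0.0
```

```bash
sed -i 's/m\[:,:430\]=0/m[:,:380]=0;m[:,560:]=0;m[330:]=0/' fit.py; sed -i 's/o\[70:250,440:640/o[60:260,380:580/' fit.py; python3 fit.py w14.png;python3 -c "
from h import *
p=wrist()
for i in range(6): pass
marks(p,['fitting','disc_centre','loupe','spare_fitting'])"; python3 fit.py w15.png
```

```text
tip [452.33333333 107.5       ] [494.83396181 388.30403252]
fit [464.50866699 293.34640037  70.51750944] 566.3903427335817 1134 pointer ang 72.28880280197838 99.68237261324258
tab end [495.19239427 380.07879847] lateral tip vs tab mm 3.081179839737331
fitting 0.85 [400.9 227.5] [467.6 296.6  52. ]
disc_centre 0.93 [401.  233.8] [468.  291.2  52. ]
tip [453.33333333 107.5       ] [494.62408817 387.9321781 ]
fit [466.27066755 292.64295229  72.24230359] 567.8906283388668 1152 pointer ang 73.42956496190253 99.41807187460354
tab end [494.32995266 380.25959751] lateral tip vs tab mm 2.059956086414214
```

View pics/o_w15.png

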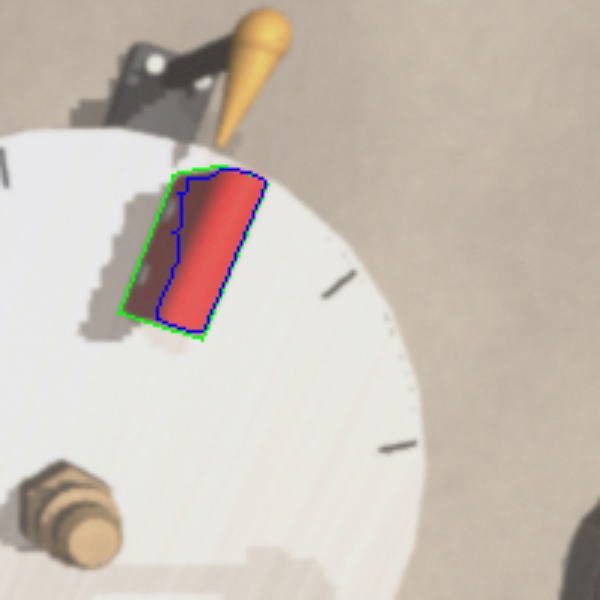

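The tab is standing at the pointer and the fitting is upright in the middle. The mask misses part of the dark side, so I'll improve it and check that nothing is moving.

```bash
sed -i 's/1\.35\*/1.15*/g; s/+15)/+12)/g' fit.py; python3 fit.py w16.png; python3 fit.py w17.png
python3 - <<'E'
import cv2,numpy as np
for n in(15,16,17):
    q=cv2.imread(f'pics/w{n}.png').astype(int)[100:200,400:500]
    m=(q[...,2]>1.7*q[...,1]+40);ys,xs=np.where(m);print(n,m.sum(),xs.mean(),ys.mean())
from h import env;print(env.state()['time_s'],env.state()['ee_pos'])
E
```

```text
tip [453.33333333 107.5       ] [494.96827216 388.10955842]
fit [465.69249988 293.26352849  71.30217792] 661.4854624232173 2059 pointer ang 72.84630625110866 99.26147407399708
tab end [495.18558251 380.4079952 ] lateral tip vs tab mm 2.674785161669508
tip [452.33333333 107.5       ] [494.57705614 388.22995485]
fit [467.70192814 292.85416788  72.88152255] 671.2414827053108 2036 pointer ang 74.26314805513425 99.08992504336533
tab end [494.78199436 380.7783967 ] lateral tip vs tab mm 2.3892143802528096
15 790 50.72658227848101 43.01012658227848
16 790 50.12405063291139 43.3
17 785 49.738853503184714 43.327388535031844
16.4167 [398.42855143 291.21485768 158.79806131]
```

>>> apply_moves:
  delta_pos:
    - [0,0,0.2]
    - [0,0,0.4]
    - [0,0,0.6]
    - [0,0,0.6]
    - [0,0,0.6]
    - [0,0,0.6]
    - [0,0,0.6]
  rot:
    - [0,0,0]
    - [0,0,0]
    - [0,0,0]
    - [0,0,0]
    - [0,0,0]
    - [0,0,0]
    - [0,0,0]
  hand: [0,0,0,0,0,0,0]

```text
time_s: 17.0
ee_pos: [397.9, 290.8, 230.0]
ee_rot: [-179.9, 0.1, 90.0]
force: [-0.0, -0.6, -0.3]
gripper_width: 0.6
gripper_force: 0.0
```

```bash
cat > chk.py <<'E'
from h import *
a=None
for i in range(16):
    t=env.state()['time_s'];p=wrist()
    if i in(0,8,15):
        q=p['pixels'].astype(int)[60:260,360:520]
        m=(q[...,0]>1.7*q[...,1]+40);ys,xs=np.where(m)
        P=np.array([onplane(p,u,86)[:2] for u in np.c_[xs+360,ys+60]]);P=P[np.hypot(*(P-[466.2,292.6]).T)<105];d=P.mean(0)-[466.2,292.6]
        vx,vy,_,_=cv2.fitLine(P.astype(np.float32),cv2.DIST_L2,0,.01,.01).ravel()
        T=[onplane(p,r['position'],68) for r in spotter.landmark_of(p,'pointer_tip')[:1]]
        print(t,len(P),'ang',np.degrees(np.arctan2(d[1],d[0])),'line',np.degrees(np.arctan2(vy,vx))%180,T)
        save(p,f'k{i}.png')
print(env.state()['ee_pos'])
E
python3 chk.py
python3 - <<'E'
import cv2
a=cv2.imread('pics/k15.png');cv2.imwrite('pics/k15c.png',cv2.resize(a[60:300,300:500],None,fx=2.5,fy=2.5,interpolation=2))
E
```

```text
17.0 454 ang 72.64230431527038 line 71.61557 [array([492.99417774, 388.3477831 ,  68.        ])]
17.45 443 ang 72.60878960306033 line 71.88568 [array([491.7066261 , 389.06373715,  68.        ])]
17.85 441 ang 72.61410737584673 line 71.8612 [array([492.52124915, 387.38196165,  68.        ])]
[398.6424184  291.37526897 231.40444053]
```

View pics/k15c.png

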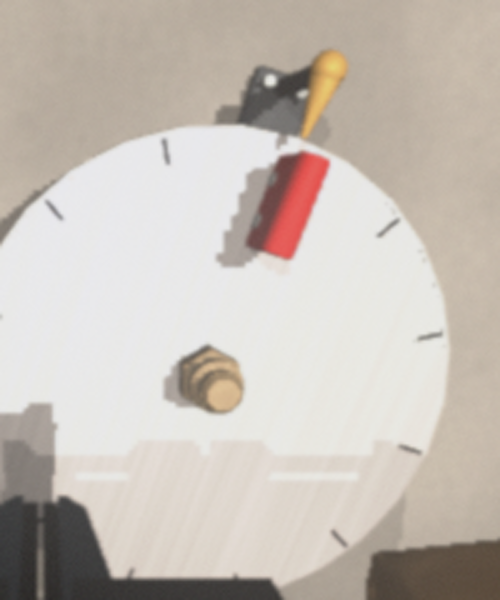

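```bash
python3 -c "
from workcell import env
print(env.job_done())"
```

```text
the job is handed in; nothing more can be done
None
```

I flicked the disc and it ran free for about 8 s at no less than about 1.5 rad/s. I then braked it with a fingertip, nudged it round while pressing, and left it still with the red tab about 1° from the pointer. The fitting is still standing in the middle, the arm is clear, and the job is handed in; no verdict was shown.

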